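# Open the screw-capped bead jar

### The job

Open the bead jar that stands in its wooden holder: push the steel keeper sideways off the cap, unscrew the cap a bit at a time and lift it clear, then set it down gently, right way up, wholly on the round cork mat and let go. Leave the keeper swung clear of the jar's mouth, and do not shift the other things on the table.

Things in the scene. Friction and masses are not known exactly. Their poses are not given: they have to be found in the camera images.
- jar: Fixed white plastic jar (100 mm across, shoulder 85 mm up) in a square light-wood holder (124 x 124 x 30 mm) screwed to the table. Origin on the table under the jar's axis, z up. Its own x axis points from the jar's axis to the keeper's pivot, a 16 mm steel post 74 mm out. It may stand left or right on the table, yawed by up to 0.7 rad.
- jar_mouth (a point): Centre of the neck's rim, on the jar's axis, 114 mm above the table. Neck 44 mm across, 61 over its right-hand thread: turning the cap counter-clockwise seen from above unscrews it. The cap climbs 24 mm per full turn (3.8 mm per rad), with 1.5 mm of axial play, and the thread lets go after 4.5 rad; stop before 6 rad. It turns easily and stays put between turns.
- cap: Loose grey plastic screw cap, 75 mm across, 0.08 to 0.15 kg. Origin at the centre of the skirt's lower edge, z up; screwed down it is 89.5 mm above the table and the cap's axes are within 0.1 rad of the jar's. Its top plate is 28.5 mm above the origin; on it stands a grip bar with upright sides, 16 mm wide (cap's x), 60 mm long (cap's y), from 28.5 to 60.5 mm above the origin.
- cap_grip (a point): Point on the cap's axis inside its grip bar, 50.5 mm above the cap's origin (22 mm above the top plate, 10 mm below the bar's top): a height to grip at. The cap cannot be pulled off before the thread lets go, nor rise while the keeper is over it (1 mm gap).
- keeper (a joint): Swing angle of the steel keeper (rad). 0: it points from its pivot at the jar's axis, over the cap's edge, its tip 29 mm from the axis. It grows as the keeper is pushed to the jar's +y side (clockwise from above), to a stop at 1.9, and stays where left (pivot friction 0.06 N m, 2 N at the tab). Starts at 0 to 0.25; above 0.8 it is clear of the cap, 1.4 leaves room for a gripper.
- keeper_tab (a point): Centre of the top of the keeper's upstanding tab, a 12 x 12 mm steel post 22 mm high on the keeper's flat arm (arm 16 mm wide, its top 125 mm above the table; tab top 147 mm above the table). The tab is 30 mm from the pivot's axis. Push it sideways.
- cork: Fixed round cork mat, 150 mm across, 8 mm thick, flat on the table. Origin at the centre of its underside.
- cup: Bystander, not to be shifted. White paper take-away drinks cup with lid and straw, 88 mm across, 133 mm high without the straw. Origin at the centre of its underside.
- phone: Bystander, not to be shifted. Black telephone, 150 x 73 x 10 mm, lying flat. Origin at the centre of its underside.
- marker: Bystander, not to be shifted. Square wooden stick, 135 x 12 x 12 mm, along its x. Origin at the centre of its underside.
- tub: Bystander, not to be shifted. Small clear open tub, 52 mm across, 26 mm high. Origin at the centre of its underside.
- tublid: Bystander, not to be shifted. White disc lid, 60 mm across, 12 mm high. Origin at the centre of its underside.
- glue: Bystander, not to be shifted. White bottle, 48 mm across, 130 mm high. Origin at the centre of its underside.
- spoon: Bystander, not to be shifted. White plastic spoon lying flat, along its x. Origin at the centre of its underside.
- trinket: Bystander, not to be shifted. Small wooden box with closed lid, 76 x 61 x 62 mm. Origin at the centre of its underside.
There are look-alikes about, which are no part of the job. There is more than one size of the cap; the one meant has the size given above.

How it is judged:
By the outcome, as a careful person would: the job done as asked, in the order asked, and still so for the second after the job is handed in, with the robot touching nothing.
It also fails if it takes over 70 s, if anything falls off the work surface, if the arm or the gripper's body presses on something with over 40 N, if the wrist force passes 120 N, or if a joint passes its speed limit or range.

### The arm

A 6-joint arm with a two-finger parallel gripper is mounted at the origin on the work surface. World frame = base frame: x ahead of the robot, y to its left, z up, the work surface at z = 0. Lengths are in m, angles in rad, forces in N, time in s.
With the tool pointing down it reaches from about 0.35 to 0.775 m from the base axis. Payload 7.3 kg.
Tool frame: the origin (TCP) lies midway between the tips of the shut fingers; the grasp point (between the pads) lies 19 mm behind it; z points along the fingers, y is the line along which they close (so a half turn about z gives the same grasp; the last joint's range is limited). The gripper opens to 92 mm and grips with 3 to 60 N. Pads are 19 mm wide; open, the fingers measure 130 mm over their backs; the gripper's body (75 mm by 190 mm) begins 47 mm behind the grasp point.
Start: joints at [-1.328, 0.342, 1.524, -0, 1.275, -0.146], TCP at [0.199, -0.486, 0.227] pointing down, gripper open.
Joint ranges: [-2.53, 2.53], [-0.77, 2.02], [0.04, 2.7], [-1, 4.14], [0.28, 2.66], [-3.11, 3.11]. Speed limits (rad/s): [2.57, 2.57, 3.14, 3.14, 3.14, 3.14].

### API

Orientations are given as a unit quaternion [x, y, z, w].
In Python, from station import robot, vision, job gives the robot as it stands. The module is installed in compiled form; this text tells all that it offers.
- The arm moves only by the tool arm_command, never from a script. Its argument "steps" is a list of rows, each an object with "linear": the shift along the tool's x, y, z in m, a list of three; "rot": the turn, a rotation vector about the tool's x, y, z in rad, a list of three; "gripper": the finger opening in m, from 0 to 0.0918. In form: [{"linear": [tx, ty, tz], "rot": [ax, ay, az], "gripper": gripper}, ...]. A call has 1 to 5 rows; each row is the pose to reach, as a shift and turn from the pose commanded when the call began, along the tool's axes at that moment; what a row does not reach only later rows make up. A row lasts 1/10 s, in which the tool goes at most 50 mm and 8.59 degrees, less where a joint would pass 70% of its speed; a pose out of reach is approached as far as the arm can. A call with a gripper value outside its range is refused whole. The fingers move at their own pace and stop on an object; "force" is the grip in N (left out, the last holds). Time passes only in rows, so rows that repeat a pose let the fingers close. It gives the time, the measured TCP pose, the force, the opening and the grip force at its end, in the units of the state.
- robot.state(): the state, without advancing time (a new reading comes with each control period).
- vision.grab_frame(name): name is "scene" or "top" or "wrist"; returns the picture (384x512x3 uint8, blue, green, red); there is no depth.
- vision.camera_info(name): a dict with "fx", "fy", "cx", "cy" (pixels), "rvec" (rotation vector, rad) and "tvec" (3), from world to camera coordinates, as OpenCV has them; the wrist camera has in their place "T_tool_cam" (4x4, takes a point from camera to tool coordinates, whose origin is the TCP and whose axes are the flange's). Camera axes: x right, y down, z forward; pixel columns grow to the right and rows downward; lengths in m; the calibration is good to about 2 mm. A picture is of the moment at which its call begins: read the wrist's pose just before it. camera_info takes no time and is no camera call.
- job.hand_in(): hands the job in; it is judged then, once.
The state is a dict: "time_s": time; "joints": joint angles; "joint_vel": joint speeds; "joint_torque": joint torques, N m; "tcp_pos": TCP position; "tool_rot": TCP orientation; "wrist_force": force on the tool from outside, world axes, zero at the start; "moment": the same for the moment, N m; "gripper_width": opening from 0.0 (shut) to 1.0 (fully open); "gripper_force": force on a finger pad.
Only numpy, scipy, OpenCV 4.12 (cv2) and the standard library are available. Lean on these libraries where they do the work, as an engineer would, in place of code of your own. Each camera call takes 0.05 s, during which the arm holds its last target. There are 200 camera calls.

## Working session

There is one attempt and no reset: what is moved stays moved. The work goes in short steps, Python scripts to look and compute and a tool call to move; the robot and the scene stay as the last step left them, time stands still between calls to the robot, and variables do not carry over. Pictures are saved under pics/ and viewed, at most 10 in all, crops included, and the job is handed in when it is done.

Besides the shell and the picture viewer there is one more tool, called after "Emit:" as name([rows], argument=value, ...), one row to a line, values as JSON. arm_command: Moves the arm, as the interface text tells. Its arguments: {"type":"object","properties":{"steps":{"type":"array","items":{"type":"object","properties":{"linear":{"type":"array","items":{"type":"number"}},"rot":{"type":"array","items":{"type":"number"}},"gripper":{"type":"number"}}}},"force":{"type":"number"}},"required":["steps"]}

```bash
mkdir -p pics
cat > h.py <<'E'
import numpy as np, cv2
from scipy.spatial.transform import Rotation as R
from station import robot, vision, job
def cam(name, st=None):
    c=vision.camera_info(name); K=np.array([[c['fx'],0,c['cx']],[0,c['fy'],c['cy']],[0,0,1.]])
    if name=='wrist':
        T=np.eye(4);T[:3,:3]=R.from_quat(st['tool_rot']).as_matrix();T[:3,3]=st['tcp_pos']
        M=np.linalg.inv(T@np.array(c['T_tool_cam']))
    else:
        M=np.eye(4);M[:3,:3]=cv2.Rodrigues(np.array(c['rvec'],float))[0];M[:3,3]=np.array(c['tvec']).ravel()
    return K,M
def ray(C,uv):
    K,M=C; d=M[:3,:3].T@np.linalg.inv(K)@np.array([*uv,1.]); o=-M[:3,:3].T@M[:3,3]; return o,d/np.linalg.norm(d)
def onz(C,uv,z):
    o,d=ray(C,uv); return o+d*(z-o[2])/d[2]
def tri(a,b):
    (o1,d1),(o2,d2)=a,b; s=np.linalg.lstsq(np.c_[d1,-d2],o2-o1,rcond=None)[0]
    p,q=o1+d1*s[0],o2+d2*s[1]; return (p+q)/2,np.linalg.norm(p-q)
def proj(C,p):
    K,M=C; q=K@(M[:3,:3]@np.array(p)+M[:3,3]); return q[:2]/q[2]
E
python3 - <<'E'
from h import *
for n in('scene','top'):
    f=vision.grab_frame(n); cv2.imwrite(f'pics/{n}0.png',f); cv2.imwrite(f'pics/{n}0v.png',cv2.resize(f,(768,576)))
    K,M=cam(n); print(n,K[0,0],-M[:3,:3].T@M[:3,3])
print(robot.state()['tool_rot'], vision.camera_info('wrist'))
E
```

```text
scene 347.79070762361044 [0.99763056 0.71462898 1.00912758]
top 482.3529261481889 [0.41043546 0.01749655 1.43900979]
[ 9.81162122e-01  1.93184992e-01 -5.95174705e-05 -6.68283671e-04] {'fx': 284.7227546111147, 'fy': 284.7227546111147, 'cx': 251.5562209462709, 'cy': 190.80045133943673, 'T_tool_cam': array([[-4.91173635e-06, -9.57229644e-01, -2.89329238e-01,
         7.75232521e-02],
       [ 9.99998633e-01,  4.73687522e-04, -1.58414501e-03,
         3.94945587e-04],
       [ 1.65344221e-03, -2.89328850e-01,  9.57228334e-01,
        -1.58046556e-01],
       [ 0.00000000e+00,  0.00000000e+00,  0.00000000e+00,
         1.00000000e+00]])}
```

View pics/scene0v.png

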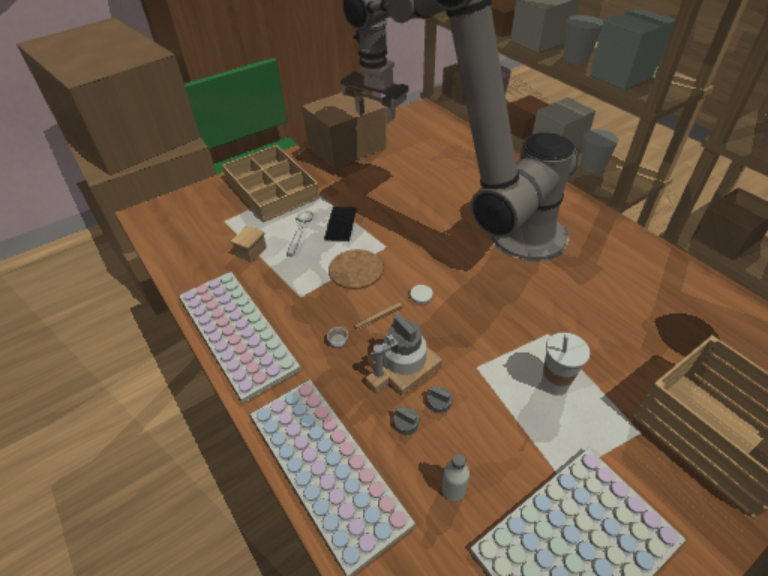

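View pics/top0v.png

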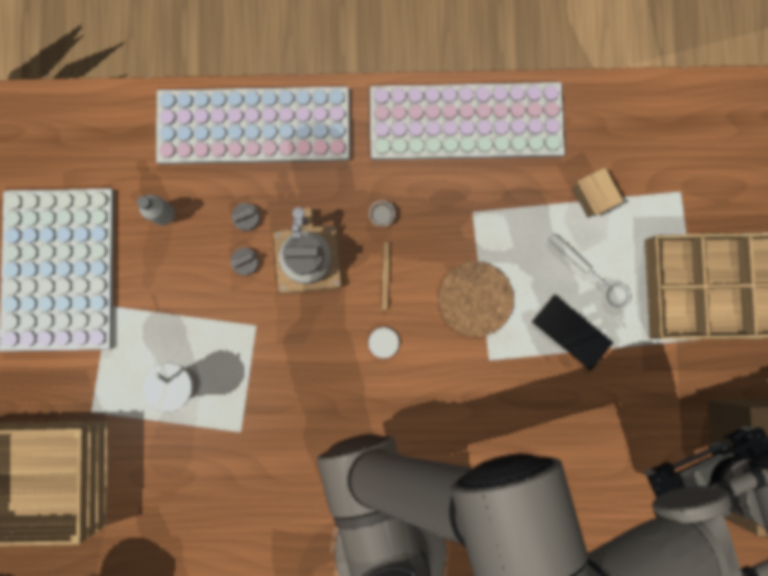

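The scene and top views show the jar and cap in the holder at top (305,257) and scene (404,345), in 768x576 pixels. The keeper pivot is on the far side, near top (300,220). The cork mat is at top (477,300). There are three grey caps: (305,257) on the jar, and loose ones at (246,215) and (245,262). The loose two are smaller and off the jar, so the one meant is the cap on the jar. I'll confirm that in a crop.

Run:
```python
from h import *
t=cv2.imread('pics/top0.png')[130:205,145:245]; s=cv2.imread('pics/scene0.png')[200:290,235:310]
a=cv2.resize(t,None,fx=4,fy=4,interpolation=cv2.INTER_CUBIC); b=cv2.resize(s,None,fx=5,fy=5,interpolation=cv2.INTER_CUBIC)
o=np.zeros((450,775,3),np.uint8); o[:300,:400]=a; o[:450,400:]=b; cv2.imwrite('pics/crop0.png',o)
T=cam('top')
# cork by colour, both views
for n,roi in(('top',(280,165,360,235)),('scene',(205,155,270,200))):
    f=cv2.imread(f'pics/{n}0.png'); C=cam(n); x0,y0,x1,y1=roi
    hsv=cv2.cvtColor(f,cv2.COLOR_BGR2HSV)[y0:y1,x0:x1]
    print(n,'cork hsv',hsv[(y1-y0)//2,(x1-x0)//2],hsv[2,2],hsv[-3,2],hsv[2,-3])
```

```text
top cork hsv [ 14 113 149] [ 13 139 132] [ 12 141 163] [ 25  17 183]
scene cork hsv [ 15 118 136] [ 33  17 164] [ 13 145 134] [ 13 144 136]
```

View pics/crop0.png

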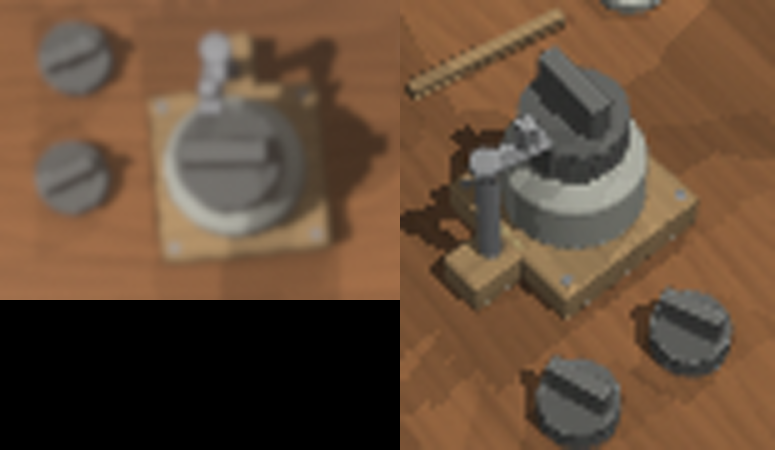

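The crop shows that the cap on the jar is clearly larger than the two loose ones at top-crop (75,60) and (72,178), and it is the one under the keeper. The bar top is centred at top-crop (225,151) and scene-crop (576,80). The tab is near top-crop (209,90) and scene-crop (527,127).

Run:
```python
from h import *
T,S=cam('top'),cam('scene')
tp=lambda x,y:((x/4)+145-.4,y/4+130-.4); sp=lambda x,y:((x-400)/5+235-.4,y/5+200-.4)
for n,a,b in(('bar',(225,151),(576,80)),('pivot',(215,45),(487,160)),('tab',(209,90),(527,127))):
    print(n,tri(ray(T,tp(*a)),ray(S,sp(*b))))
c=[onz(T,tp(*p),.03) for p in((150,100),(315,87),(328,245),(165,260))]
print('holder',np.mean(c,0),[np.linalg.norm(c[i]-c[i-1])for i in range(4)],[np.arctan2(*(c[i]-c[i-1])[[1,0]]) for i in range(4)])
for n,C,(x0,y0,x1,y1)in(('top',T,(284,165,350,235)),('scene',S,(215,160,262,195))):
    f=cv2.imread(f'pics/{n}0.png'); h=cv2.cvtColor(f,cv2.COLOR_BGR2HSV).astype(int)
    m=np.zeros(f.shape[:2],np.uint8); m[y0:y1,x0:x1]=((h[...,1]>75)&(h[...,1]<130))[y0:y1,x0:x1]*255
    m=cv2.morphologyEx(m,cv2.MORPH_OPEN,np.ones((3,3)))
    k=max(cv2.findContours(m,0,2)[0],key=cv2.contourArea); k=cv2.convexHull(k)
    P=np.array([onz(C,p[0],.008)[:2] for p in k]); print(n,'cork',cv2.minEnclosingCircle(P.astype(np.float32)),cv2.fitEllipse(k)[0])
    if n=='top': e=cv2.fitEllipse(k)[0]
    else: print(tri(ray(T,e),ray(S,cv2.fitEllipse(k)[0])))
```

```text
bar (array([0.56857458, 0.14990425, 0.14676325]), np.float64(0.006183410391530657))
pivot (array([0.64399122, 0.15748107, 0.1302217 ]), np.float64(0.006044566789698193))
tab (array([0.61242002, 0.1597118 , 0.14162784]), np.float64(0.0027940068825870862))
holder [0.56918814 0.14926756 0.03      ] [np.float64(0.11882462884795178), np.float64(0.12199464295723188), np.float64(0.11723974256066302), np.float64(0.1198076578152677)] [np.float64(0.08428853026489071), np.float64(-1.511755312927511), np.float64(-3.0757049399257586), np.float64(1.6427731401568535)]
top cork ((0.4879704415798187, -0.18213996291160583), 0.07722719013690948) (316.39630126953125, 198.93479919433594)
scene cork ((0.48720914125442505, -0.17668959498405457), 0.07652309536933899) (236.8057861328125, 178.9870147705078)
(array([ 0.48634316, -0.18021469,  0.0021948 ]), np.float64(0.002090010628445318))
```

```bash
cat > plan.py <<'E'
from h import *
import sys
def psi(st): 
    x=R.from_quat(st['tool_rot']).apply([1,0,0]); return np.arctan2(x[1],x[0])
def plan(target,yaw,n=None,ccw=None):
    """print per-call (5 rows) tool-frame shifts: calls of <=0.24 m and <=0.72 rad"""
    st=robot.state(); p=np.array(st['tcp_pos']); a=psi(st)
    d=(yaw-a+np.pi)%(2*np.pi)-np.pi
    if ccw is True and d<0: d+=2*np.pi
    if ccw is False and d>0: d-=2*np.pi
    D=np.array(target)-p; n=n or int(max(np.ceil(np.linalg.norm(D)/.24),np.ceil(abs(d)/.72),1))
    for i in range(n):
        s=a+d*i/n; v=D/n
        l=[v[0]*np.cos(s)+v[1]*np.sin(s), v[0]*np.sin(s)-v[1]*np.cos(s), -v[2]]
        print('lin',np.round(l,4),'rotz',round(-d/n,4))
    print('now',p.round(4),'yaw',round(a,4),'j',np.round(st['joints'],2),'t',st['time_s'],'F',np.round(st['wrist_force'],1))
if __name__=='__main__':
    v=[float(x) for x in sys.argv[1:5]]
    plan(v[:3],v[3],ccw={'+':True,'-':False}.get(sys.argv[5]) if len(sys.argv)>5 else None)
E
python3 plan.py .605 .155 .26 3.2 +
```

```text
lin [ 0.1546 -0.1097 -0.0085] rotz -0.7028
lin [ 0.1889  0.0163 -0.0085] rotz -0.7028
lin [ 0.1336  0.1345 -0.0085] rotz -0.7028
lin [ 0.015   0.189  -0.0085] rotz -0.7028
now [ 0.1989 -0.4855  0.2261] yaw 0.3888 j [-1.33  0.34  1.52 -0.    1.28 -0.15] t 0.1 F [ 0.6 -0.4  0.2]
```

Emit:
arm_command([
  {"linear": [0.031, -0.022, -0.01], "rot": [0, 0, -0.14], "gripper": 0.04},
  {"linear": [0.062, -0.044, -0.01], "rot": [0, 0, -0.28], "gripper": 0.04},
  {"linear": [0.093, -0.066, -0.01], "rot": [0, 0, -0.42], "gripper": 0.04},
  {"linear": [0.124, -0.088, -0.01], "rot": [0, 0, -0.56], "gripper": 0.04},
  {"linear": [0.155, -0.11, -0.01], "rot": [0, 0, -0.7], "gripper": 0.04},
])

```text
time_s: 0.6
tcp_pos: [0.3012, -0.3238, 0.2365]
tool_rot: [0.854, 0.52, 0.0, -0.0]
wrist_force: [0.5, -0.2, 0.7]
gripper_width: 0.613
gripper_force: 0.0
```

Emit:
arm_command([
  {"linear": [0.038, 0.003, -0.01], "rot": [0, 0, -0.14], "gripper": 0.04},
  {"linear": [0.076, 0.006, -0.01], "rot": [0, 0, -0.28], "gripper": 0.04},
  {"linear": [0.114, 0.01, -0.01], "rot": [0, 0, -0.42], "gripper": 0.04},
  {"linear": [0.152, 0.013, -0.01], "rot": [0, 0, -0.56], "gripper": 0.04},
  {"linear": [0.189, 0.016, -0.01], "rot": [0, 0, -0.7], "gripper": 0.04},
])

```text
time_s: 1.1
tcp_pos: [0.403, -0.1636, 0.2466]
tool_rot: [0.624, 0.782, -0.0, -0.0]
wrist_force: [-0.1, -1.3, -0.1]
gripper_width: 0.438
gripper_force: 0.0
```

Emit:
arm_command([
  {"linear": [0.027, 0.027, -0.01], "rot": [0, 0, -0.14], "gripper": 0.04},
  {"linear": [0.054, 0.054, -0.01], "rot": [0, 0, -0.28], "gripper": 0.04},
  {"linear": [0.08, 0.081, -0.01], "rot": [0, 0, -0.42], "gripper": 0.04},
  {"linear": [0.107, 0.108, -0.01], "rot": [0, 0, -0.56], "gripper": 0.04},
  {"linear": [0.134, 0.135, -0.01], "rot": [0, 0, -0.7], "gripper": 0.04},
])

```text
time_s: 1.6
tcp_pos: [0.5058, -0.0037, 0.2564]
tool_rot: [0.318, 0.948, -0.0, -0.0]
wrist_force: [0.4, -0.6, -0.9]
gripper_width: 0.435
gripper_force: 0.0
```

```bash
python3 plan.py .605 .155 .26 3.2
```

```text
lin [ 0.0165  0.1864 -0.0036] rotz -0.7053
now [ 0.5058 -0.0037  0.2564] yaw 2.4947 j [-0.16  0.28  1.52 -0.    1.33 -1.08] t 1.6 F [ 0.4 -0.6 -0.9]
```

Emit:
arm_command([
  {"linear": [0.004, 0.038, -0.003], "rot": [0, 0, -0.14]},
  {"linear": [0.007, 0.075, -0.003], "rot": [0, 0, -0.28]},
  {"linear": [0.01, 0.112, -0.003], "rot": [0, 0, -0.42]},
  {"linear": [0.013, 0.15, -0.003], "rot": [0, 0, -0.56]},
  {"linear": [0.016, 0.186, -0.003], "rot": [0, 0, -0.7]},
])

```text
invalid input
```

Run:
```python
from h import *
st=robot.state(); f=vision.grab_frame('wrist'); cv2.imwrite('pics/w1.png',f); cv2.imwrite('pics/w1v.png',cv2.resize(f,(768,576)))
import json; json.dump({k:list(map(float,st[k])) for k in('tcp_pos','tool_rot')},open('pics/w1.json','w')); print(st['tcp_pos'])
```

```text
[ 0.50584681 -0.00366065  0.25640625]
```

View pics/w1v.png

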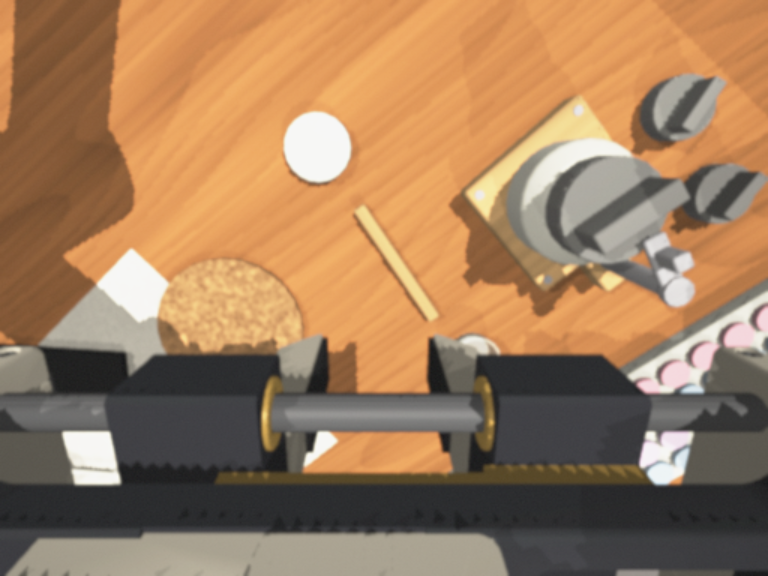

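The arm call was refused because it had no gripper value. The wrist view still shows the jar at the right: bar top about (634,215), tab about (679,260), pivot top (678,291), in 768x576 pixels. It also shows the cork mat at (230,310).

Run:
```python
from h import *
import json
st=json.load(open('pics/w1.json')); W=cam('wrist',st); T,S=cam('top'),cam('scene')
tp=lambda x,y:((x/4)+145-.4,y/4+130-.4); sp=lambda x,y:((x-400)/5+235-.4,y/5+200-.4)
for n,w,t,s in(('bar',(634,215),(225,151),(576,80)),('pivot',(678,291),(215,45),(487,160)),('tab',(679,259),(209,90),(527,127))):
    w=ray(W,np.array(w)/1.5); print(n,tri(w,ray(T,tp(*t))),tri(w,ray(S,sp(*s))))
for uv in((634,215),):print(onz(W,np.array(uv)/1.5,.15))
print('tab',onz(W,np.array((679,259))/1.5,.147),onz(T,tp(209,90),.147),onz(T,tp(215,45),.128), 'bar',onz(T,tp(225,151),.15))
```

```text
bar (array([0.56994012, 0.15008145, 0.14266518]), np.float64(0.004618814904818653)) (array([0.56633644, 0.15092461, 0.1459744 ]), np.float64(0.0013905190750124032))
pivot (array([0.64683562, 0.15825528, 0.12213248]), np.float64(0.0040815063391600485)) (array([0.64120332, 0.15787196, 0.12825347]), np.float64(0.0009234570692866773))
tab (array([0.61216661, 0.16004605, 0.14377573]), np.float64(0.0035158066825490986)) (array([0.6118225 , 0.16167999, 0.14298415]), np.float64(0.00045901162173207424))
[0.56501138 0.14886361 0.15      ]
tab [0.60914505 0.16006771 0.147     ] [0.61267746 0.15825989 0.147     ] [0.64679313 0.15586575 0.128     ] bar [0.57056371 0.14761532 0.15      ]
```

Emit:
arm_command([
  {"linear": [0.004, 0.034, -0.003], "rot": [0, 0, -0.14], "gripper": 0.04},
  {"linear": [0.007, 0.068, -0.003], "rot": [0, 0, -0.28], "gripper": 0.04},
  {"linear": [0.01, 0.1, -0.003], "rot": [0, 0, -0.42], "gripper": 0.04},
  {"linear": [0.013, 0.13, -0.003], "rot": [0, 0, -0.56], "gripper": 0.04},
  {"linear": [0.016, 0.15, -0.003], "rot": [0, 0, -0.7], "gripper": 0.04},
])

```text
time_s: 2.15
tcp_pos: [0.5843, 0.1252, 0.2589]
tool_rot: [-0.027, 1.0, 0.0, -0.0]
wrist_force: [0.6, -0.1, -0.3]
gripper_width: 0.435
gripper_force: 0.0
```

Run:
```python
from h import *
import json
st=robot.state(); f=vision.grab_frame('wrist'); cv2.imwrite('pics/w2.png',f); cv2.imwrite('pics/w2v.png',cv2.resize(f[60:310,150:450],(792,660))[:600])
json.dump({k:list(map(float,st[k])) for k in('tcp_pos','tool_rot')},open('pics/w2.json','w')); print(st['tcp_pos'],st['time_s'])
```

```text
[0.5842839  0.12522864 0.25894147] 2.15
```

View pics/w2v.png

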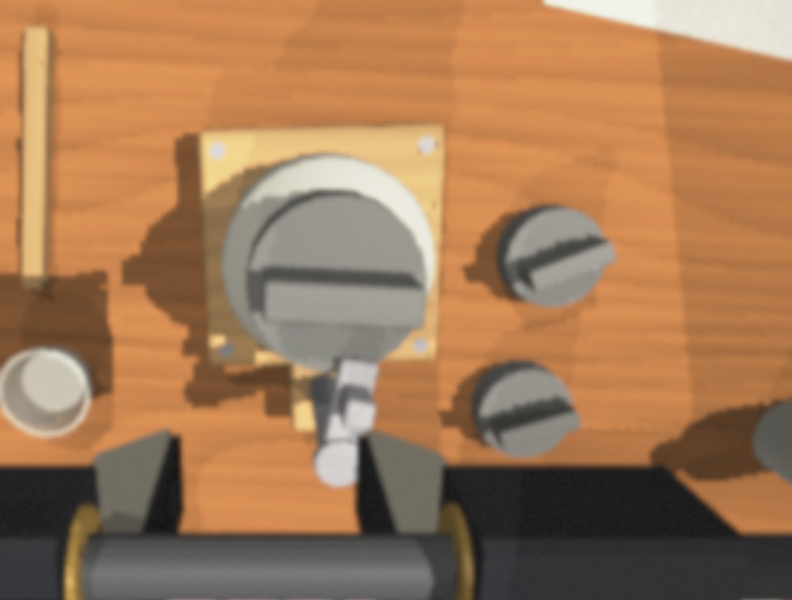

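The close wrist view shows the bar top centred at crop (345,305), the pivot top at (338,465), the tab top at about (360,415) and the arm tip at (357,365).

```bash
python3 - <<'E'
from h import *
import json
W=cam('wrist',json.load(open('pics/w2.json'))); W1=cam('wrist',json.load(open('pics/w1.json')))
c=lambda x,y:(x/2.64+150-.3,y/2.64+60-.3)
for n,a,z in(('bar',(345,305),.15),('barL',(265,303),.15),('barR',(424,308),.15),('pivot',(338,465),.13),('tab',(360,415),.147),('tip',(357,367),.125),('h1',(203,133),.03),('h2',(443,126),.03),('h3',(437,356),.03),('h4',(210,363),.03)): print(n,onz(W,c(*a),z).round(4))
for n,a,b in(('bar',(345,305),(634,215)),('pivot',(338,465),(678,291)),('tab',(360,415),(679,259))): print(n,tri(ray(W,c(*a)),ray(W1,np.array(b)/1.5)))
E
python3 plan.py .615 .160 .20 3.2
```

```text
bar [0.5686 0.152  0.15  ]
barL [0.5694 0.1228 0.15  ]
barR [0.5682 0.1809 0.15  ]
pivot [0.6421 0.1571 0.13  ]
tab [0.6125 0.1617 0.147 ]
tip [0.6003 0.162  0.125 ]
h1 [0.5134 0.0888 0.03  ]
h2 [0.5037 0.2071 0.03  ]
h3 [0.6225 0.2182 0.03  ]
h4 [0.633  0.0959 0.03  ]
bar (array([0.57085891, 0.1537202 , 0.13858242]), np.float64(0.0011634420132024647))
pivot (array([0.6421313 , 0.15770236, 0.12868995]), np.float64(0.0014196309665023136))
tab (array([0.61456225, 0.16337252, 0.13984474]), np.float64(0.0018376271344352493))
lin [-0.032   0.0308  0.0587] rotz 0.0034
now [0.585  0.1272 0.2587] yaw -3.0798 j [ 0.09  0.46  1.25  0.    1.43 -1.55] t 2.2 F [-0.6  1.7 -0.5]
```

```bash
python3 plan.py .6125 .162 .131 3.006
```

```text
lin [-0.0296  0.033   0.1277] rotz 0.1974
now [0.585  0.1272 0.2587] yaw -3.0798 j [ 0.09  0.46  1.25  0.    1.43 -1.55] t 2.2 F [-0.6  1.7 -0.5]
```

Emit:
arm_command([
  {"linear": [-0.015, 0.016, 0.02], "rot": [0, 0, 0.1], "gripper": 0.04},
  {"linear": [-0.03, 0.033, 0.045], "rot": [0, 0, 0.2], "gripper": 0.04},
  {"linear": [-0.03, 0.033, 0.08], "rot": [0, 0, 0.2], "gripper": 0.04},
  {"linear": [-0.03, 0.033, 0.1], "rot": [0, 0, 0.2], "gripper": 0.04},
  {"linear": [-0.03, 0.033, 0.1], "rot": [0, 0, 0.2], "gripper": 0.04},
])

```text
time_s: 2.7
tcp_pos: [0.6099, 0.1573, 0.1558]
tool_rot: [0.077, 0.997, -0.001, -0.004]
wrist_force: [-1.2, -0.4, -0.6]
gripper_width: 0.433
gripper_force: 0.0
```

```bash
python3 plan.py .6125 .162 .131 3.006
```

```text
lin [-0.0018  0.005   0.0248] rotz -0.019
now [0.6099 0.1573 0.1558] yaw 2.987 j [ 0.13  0.6   1.31 -0.    1.25 -1.29] t 2.7 F [-1.2 -0.4 -0.6]
```

Emit:
arm_command([
  {"linear": [-0.001, 0.003, 0.012], "rot": [0, 0, 0], "gripper": 0.04},
  {"linear": [-0.001, 0.003, 0.025], "rot": [0, 0, 0], "gripper": 0.04},
  {"linear": [-0.001, 0.003, 0.026], "rot": [0, 0, 0], "gripper": 0.02},
  {"linear": [-0.001, 0.003, 0.026], "rot": [0, 0, 0], "gripper": 0.02},
  {"linear": [-0.001, 0.003, 0.026], "rot": [0, 0, 0], "gripper": 0.02},
], force=5)

```text
time_s: 3.2
tcp_pos: [0.614, 0.1608, 0.1344]
tool_rot: [0.076, 0.997, 0.0, 0.001]
wrist_force: [-0.6, -0.4, 0.3]
gripper_width: 0.238
gripper_force: 0.0
```

```bash
python3 plan.py .6125 .162 .131 3.006
```

```text
lin [0.0017 0.0009 0.0034] rotz -0.0174
now [0.614  0.1608 0.1344] yaw 2.9886 j [ 0.14  0.62  1.33 -0.    1.19 -1.28] t 3.2 F [-0.6 -0.4  0.3]
```

Emit:
arm_command([
  {"linear": [0, 0.004, 0], "rot": [0, 0, 0.14], "gripper": 0.02},
  {"linear": [-0.001, 0.008, 0], "rot": [0, 0, 0.28], "gripper": 0.02},
  {"linear": [-0.003, 0.012, 0], "rot": [0, 0, 0.42], "gripper": 0.02},
  {"linear": [-0.005, 0.016, 0], "rot": [0, 0, 0.56], "gripper": 0.02},
  {"linear": [-0.007, 0.019, 0], "rot": [0, 0, 0.7], "gripper": 0.02},
])

```text
time_s: 3.7
tcp_pos: [0.623, 0.1786, 0.1343]
tool_rot: [0.416, 0.909, -0.0, -0.0]
wrist_force: [-2.4, -1.3, 1.4]
gripper_width: 0.218
gripper_force: 1.2
```

Emit:
arm_command([
  {"linear": [0, 0.004, 0], "rot": [0, 0, 0.14], "gripper": 0.02},
  {"linear": [-0.001, 0.008, 0], "rot": [0, 0, 0.28], "gripper": 0.02},
  {"linear": [-0.003, 0.012, 0], "rot": [0, 0, 0.42], "gripper": 0.02},
  {"linear": [-0.005, 0.016, 0], "rot": [0, 0, 0.56], "gripper": 0.02},
  {"linear": [-0.007, 0.019, 0], "rot": [0, 0, 0.7], "gripper": 0.02},
])

```text
time_s: 4.2
tcp_pos: [0.6419, 0.1863, 0.1342]
tool_rot: [0.703, 0.712, -0.0, -0.001]
wrist_force: [-1.6, 0.4, 0.7]
gripper_width: 0.218
gripper_force: 1.2
```

Emit:
arm_command([
  {"linear": [0, 0.003, 0], "rot": [0, 0, 0.1], "gripper": 0.02},
  {"linear": [-0.001, 0.006, 0], "rot": [0, 0, 0.2], "gripper": 0.02},
  {"linear": [-0.001, 0.006, 0], "rot": [0, 0, 0.2], "gripper": 0.03},
  {"linear": [-0.001, 0.003, 0], "rot": [0, 0, 0.2], "gripper": 0.04},
  {"linear": [-0.001, 0.003, 0], "rot": [0, 0, 0.2], "gripper": 0.04},
])

```text
time_s: 4.7
tcp_pos: [0.6451, 0.1848, 0.134]
tool_rot: [0.768, 0.641, 0.0, 0.0]
wrist_force: [-0.3, 0.7, 0.4]
gripper_width: 0.412
gripper_force: 0.0
```

Emit:
arm_command([
  {"linear": [0, 0, -0.03], "rot": [0, 0, 0], "gripper": 0.04},
  {"linear": [0, 0, -0.06], "rot": [0, 0, 0], "gripper": 0.04},
  {"linear": [0, 0, -0.09], "rot": [0, 0, 0], "gripper": 0.04},
  {"linear": [0, 0, -0.1], "rot": [0, 0, 0], "gripper": 0.04},
  {"linear": [0, 0, -0.1], "rot": [0, 0, 0], "gripper": 0.04},
])

```text
time_s: 5.2
tcp_pos: [0.646, 0.1849, 0.2353]
tool_rot: [0.768, 0.64, 0.001, 0.001]
wrist_force: [1.7, -0.0, -1.3]
gripper_width: 0.439
gripper_force: 0.0
```

```bash
python3 plan.py .5685 .152 .20 1.59
python3 - <<'E'
from h import *
import json
st=robot.state(); f=vision.grab_frame('wrist'); g=vision.grab_frame('top'); cv2.imwrite('pics/w3.png',f); 
o=np.hstack([cv2.resize(f[60:310,130:400],(432,400)),cv2.resize(g[130:205,160:230],(368,400))]); cv2.imwrite('pics/w3v.png',o)
json.dump({k:list(map(float,st[k])) for k in('tcp_pos','tool_rot')},open('pics/w3.json','w'))
E
```

```text
lin [-0.0464 -0.0703  0.0353] rotz -0.2005
now [0.646  0.1849 0.2353] yaw 1.3895 j [ 0.16  0.62  1.05 -0.    1.47  0.35] t 5.2 F [ 1.7 -0.  -1.3]
```

View pics/w3v.png

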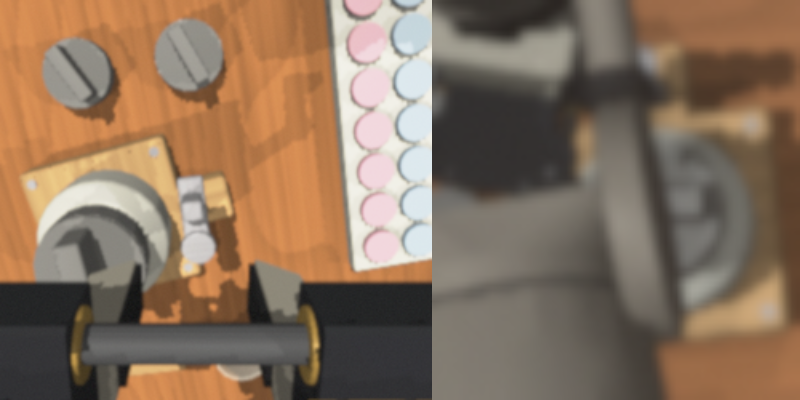

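The keeper is swung fully to the +y side, lying beside the jar at wrist-crop (195,215), and the cap is free. Next I go over the cap bar.

Emit:
arm_command([
  {"linear": [-0.015, -0.023, 0], "rot": [0, 0, -0.1], "gripper": 0.045},
  {"linear": [-0.03, -0.046, 0.01], "rot": [0, 0, -0.2], "gripper": 0.045},
  {"linear": [-0.046, -0.07, 0.035], "rot": [0, 0, -0.2], "gripper": 0.045},
  {"linear": [-0.046, -0.07, 0.07], "rot": [0, 0, -0.2], "gripper": 0.045},
  {"linear": [-0.046, -0.07, 0.07], "rot": [0, 0, -0.2], "gripper": 0.045},
])

```text
time_s: 5.8
tcp_pos: [0.5641, 0.1515, 0.158]
tool_rot: [0.701, 0.713, -0.005, -0.004]
wrist_force: [0.4, 0.5, -1.5]
gripper_width: 0.491
gripper_force: 0.0
```

```bash
python3 plan.py .5685 .152 .124 1.59
python3 - <<'E'
from h import *
f=vision.grab_frame('wrist'); cv2.imwrite('pics/w4.png',cv2.resize(f,(640,480)))
E
```

```text
lin [0.0004 0.0044 0.034 ] rotz -0.0013
now [0.5641 0.1515 0.158 ] yaw 1.5887 j [ 0.13  0.52  1.45 -0.    1.19  0.11] t 5.8 F [ 0.4  0.5 -1.5]
```

View pics/w4.png

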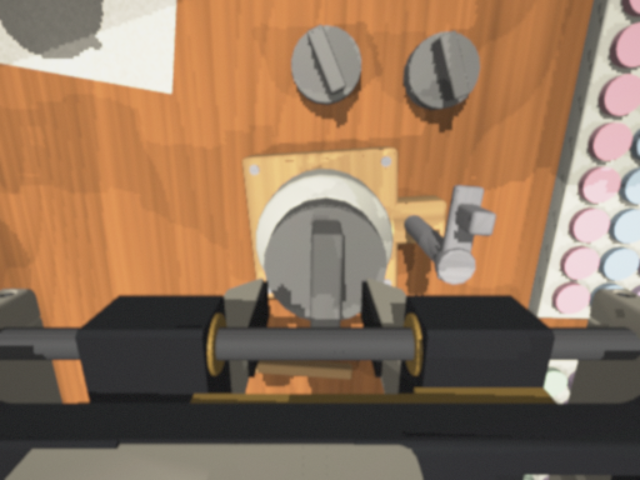

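The wrist view shows the bar (x≈327) slightly right of the finger midline (x≈314) and aligned with the fingers, so a 4 mm shift along +y agrees with the plan.

Emit:
arm_command([
  {"linear": [0, 0.004, 0.005], "rot": [0, 0, 0], "gripper": 0.045},
  {"linear": [0, 0.004, 0.018], "rot": [0, 0, 0], "gripper": 0.045},
  {"linear": [0, 0.004, 0.032], "rot": [0, 0, 0], "gripper": 0.045},
  {"linear": [0, 0.004, 0.032], "rot": [0, 0, 0], "gripper": 0.045},
  {"linear": [0, 0.004, 0.032], "rot": [0, 0, 0], "gripper": 0.045},
])

```text
time_s: 6.35
tcp_pos: [0.5725, 0.1524, 0.1317]
tool_rot: [0.701, 0.713, -0.0, 0.0]
wrist_force: [0.3, 0.0, -0.4]
gripper_width: 0.489
gripper_force: 0.0
```

```bash
python3 plan.py .5685 .152 .124 1.59
```

```text
lin [-0.0004 -0.004   0.0077] rotz -0.0011
now [0.5725 0.1524 0.1317] yaw 1.5889 j [ 0.13  0.55  1.46 -0.    1.13  0.11] t 6.35 F [ 0.3  0.  -0.4]
```

Emit:
arm_command([
  {"linear": [0, -0.004, 0.007], "rot": [0, 0, 0], "gripper": 0.045},
  {"linear": [0, -0.004, 0.007], "rot": [0, 0, 0], "gripper": 0.03},
  {"linear": [0, -0.004, 0.007], "rot": [0, 0, 0], "gripper": 0.01},
  {"linear": [0, -0.004, 0.007], "rot": [0, 0, 0], "gripper": 0.01},
  {"linear": [0, -0.004, 0.007], "rot": [0, 0, 0], "gripper": 0.01},
], force=20)

```text
time_s: 6.85
tcp_pos: [0.5685, 0.1523, 0.125]
tool_rot: [0.701, 0.713, 0.0, 0.0]
wrist_force: [-0.3, -0.1, -0.2]
gripper_width: 0.19
gripper_force: 0.0
```

```bash
python3 plan.py .5685 .152 .124 1.59; python3 -c "
from h import *
s=robot.state();print(s['gripper_width']*.0918,s['gripper_force'],s['moment'])"
```

```text
lin [-0.0003  0.      0.001 ] rotz -0.0012
now [0.5685 0.1523 0.125 ] yaw 1.5888 j [ 0.13  0.55  1.48 -0.    1.11  0.11] t 6.85 F [-0.3 -0.1 -0.2]
0.017435518654954667 0.02075011725537479 [-0.04817156 -0.09880747  0.01379417]
```

Still closing. I'll hold, then start turning with the climb followed (3.8 mm/rad).

Emit:
arm_command([
  {"linear": [0, 0, 0], "rot": [0, 0, 0], "gripper": 0.01},
  {"linear": [0, 0, 0], "rot": [0, 0, 0], "gripper": 0.01},
  {"linear": [0, 0, 0], "rot": [0, 0, 0], "gripper": 0.01},
], force=20)

```text
time_s: 7.15
tcp_pos: [0.5685, 0.1523, 0.125]
tool_rot: [0.701, 0.713, 0.0, 0.0]
wrist_force: [0.2, -0.5, 1.8]
gripper_width: 0.172
gripper_force: 20.0
```

Emit:
arm_command([
  {"linear": [0, 0, 0], "rot": [0, 0, -0.1], "gripper": 0.01},
  {"linear": [0, 0, -0.001], "rot": [0, 0, -0.2], "gripper": 0.01},
  {"linear": [0, 0, -0.001], "rot": [0, 0, -0.3], "gripper": 0.01},
  {"linear": [0, 0, -0.0015], "rot": [0, 0, -0.4], "gripper": 0.01},
  {"linear": [0, 0, -0.002], "rot": [0, 0, -0.5], "gripper": 0.01},
])

```text
time_s: 7.65
tcp_pos: [0.5683, 0.1522, 0.1264]
tool_rot: [0.501, 0.866, -0.0, 0.0]
wrist_force: [1.1, -0.1, -1.5]
gripper_width: 0.173
gripper_force: 20.0
```

```bash
python3 plan.py .5685 .152 .126 2.09; python3 -c "
from h import *
s=robot.state();print(s['gripper_width']*.0918,s['gripper_force'],s['moment'])"
```

```text
lin [-0.0003  0.0001  0.0004] rotz 0.0028
now [0.5683 0.1522 0.1264] yaw 2.0928 j [ 0.13  0.55  1.48 -0.    1.11 -0.39] t 7.65 F [ 1.1 -0.1 -1.5]
0.01586974880336252 19.996605813503265 [ 0.00548708 -0.33172334 -0.01761515]
```

Emit:
arm_command([
  {"linear": [0, 0, -0.0005], "rot": [0, 0, -0.14], "gripper": 0.01},
  {"linear": [0, 0, -0.001], "rot": [0, 0, -0.28], "gripper": 0.01},
  {"linear": [0, 0, -0.0015], "rot": [0, 0, -0.42], "gripper": 0.01},
  {"linear": [0, 0, -0.002], "rot": [0, 0, -0.56], "gripper": 0.01},
  {"linear": [0, 0, -0.0027], "rot": [0, 0, -0.7], "gripper": 0.01},
])

```text
time_s: 8.15
tcp_pos: [0.5678, 0.1522, 0.129]
tool_rot: [0.173, 0.985, -0.0, -0.001]
wrist_force: [0.4, -0.3, -1.3]
gripper_width: 0.172
gripper_force: 20.0
```

Emit:
arm_command([
  {"linear": [0, 0, -0.0005], "rot": [0, 0, -0.14], "gripper": 0.01},
  {"linear": [0, 0, -0.001], "rot": [0, 0, -0.28], "gripper": 0.01},
  {"linear": [0, 0, -0.0015], "rot": [0, 0, -0.42], "gripper": 0.01},
  {"linear": [0, 0, -0.002], "rot": [0, 0, -0.56], "gripper": 0.01},
  {"linear": [0, 0, -0.0027], "rot": [0, 0, -0.7], "gripper": 0.01},
])

```text
time_s: 8.65
tcp_pos: [0.5681, 0.152, 0.1317]
tool_rot: [-0.176, 0.984, -0.0, -0.0]
wrist_force: [0.3, -1.6, -2.5]
gripper_width: 0.173
gripper_force: 20.0
```

Emit:
arm_command([
  {"linear": [0, 0, -0.0005], "rot": [0, 0, -0.14], "gripper": 0.01},
  {"linear": [0, 0, -0.001], "rot": [0, 0, -0.28], "gripper": 0.01},
  {"linear": [0, 0, -0.0015], "rot": [0, 0, -0.42], "gripper": 0.01},
  {"linear": [0, 0, -0.0022], "rot": [0, 0, -0.56], "gripper": 0.01},
  {"linear": [0, 0, -0.0022], "rot": [0, 0, -0.56], "gripper": 0.01},
])

```text
time_s: 9.15
tcp_pos: [0.568, 0.1523, 0.134]
tool_rot: [-0.439, 0.899, 0.0, -0.0]
wrist_force: [1.0, 1.1, -0.7]
gripper_width: 0.175
gripper_force: 20.0
```

```bash
python3 plan.py .5685 .152 .126 2.09; python3 -c "
from h import *
s=robot.state();print(s['gripper_width']*.0918,s['gripper_force'],s['moment'])"
```

```text
lin [-0.     -0.0002  0.0027] rotz 0.6533
lin [-0.0001 -0.0001  0.0027] rotz 0.6533
lin [-0.0002 -0.      0.0027] rotz 0.6533
now [0.568  0.1523 0.134 ] yaw -2.2332 j [ 0.13  0.54  1.47 -0.    1.13 -2.35] t 9.15 F [ 1.   1.1 -0.7]
0.01602495903950651 19.99443233013153 [ 0.20184394 -0.17677493 -0.01492477]
```

Emit:
arm_command([
  {"linear": [0, 0, 0], "rot": [0, 0, 0], "gripper": 0.045},
  {"linear": [0, 0, 0], "rot": [0, 0, 0], "gripper": 0.045},
  {"linear": [0, 0, 0], "rot": [0, 0, 0], "gripper": 0.045},
  {"linear": [0, 0, -0.025], "rot": [0, 0, 0], "gripper": 0.045},
  {"linear": [0, 0, -0.05], "rot": [0, 0, 0], "gripper": 0.045},
])

```text
time_s: 9.65
tcp_pos: [0.5677, 0.1522, 0.1842]
tool_rot: [-0.438, 0.899, 0.0, -0.001]
wrist_force: [0.1, 0.1, 1.2]
gripper_width: 0.486
gripper_force: 0.0
```

Emit:
arm_command([
  {"linear": [0, 0, 0], "rot": [0, 0, 0], "gripper": 0.045},
  {"linear": [0, 0, 0], "rot": [0, 0, 0.14], "gripper": 0.045},
  {"linear": [0, 0, 0], "rot": [0, 0, 0.28], "gripper": 0.045},
  {"linear": [0, 0, 0], "rot": [0, 0, 0.42], "gripper": 0.045},
  {"linear": [0, 0, 0], "rot": [0, 0, 0.56], "gripper": 0.045},
])

```text
time_s: 10.15
tcp_pos: [0.5678, 0.1522, 0.1835]
tool_rot: [-0.169, 0.986, -0.0, -0.001]
wrist_force: [0.4, 0.4, -0.3]
gripper_width: 0.491
gripper_force: 0.0
```

Emit:
arm_command([
  {"linear": [0, 0, 0], "rot": [0, 0, 0.14], "gripper": 0.045},
  {"linear": [0, 0, 0], "rot": [0, 0, 0.28], "gripper": 0.045},
  {"linear": [0, 0, 0], "rot": [0, 0, 0.42], "gripper": 0.045},
  {"linear": [0, 0, 0], "rot": [0, 0, 0.56], "gripper": 0.045},
  {"linear": [0, 0, 0], "rot": [0, 0, 0.7], "gripper": 0.045},
])

```text
time_s: 10.65
tcp_pos: [0.5679, 0.1522, 0.1835]
tool_rot: [0.179, 0.984, -0.0, -0.001]
wrist_force: [-0.3, 0.6, 0.1]
gripper_width: 0.489
gripper_force: 0.0
```

Emit:
arm_command([
  {"linear": [0, 0, 0], "rot": [0, 0, 0.14], "gripper": 0.045},
  {"linear": [0, 0, 0], "rot": [0, 0, 0.28], "gripper": 0.045},
  {"linear": [0, 0, 0], "rot": [0, 0, 0.42], "gripper": 0.045},
  {"linear": [0, 0, 0], "rot": [0, 0, 0.56], "gripper": 0.045},
  {"linear": [0, 0, 0], "rot": [0, 0, 0.7], "gripper": 0.045},
])

```text
time_s: 11.15
tcp_pos: [0.5678, 0.1522, 0.1835]
tool_rot: [0.505, 0.863, -0.0, -0.0]
wrist_force: [0.2, -0.6, 0.8]
gripper_width: 0.491
gripper_force: 0.0
```

Emit:
arm_command([
  {"linear": [0, 0, 0], "rot": [0, 0, 0.14], "gripper": 0.045},
  {"linear": [0, 0, 0], "rot": [0, 0, 0.28], "gripper": 0.045},
  {"linear": [0, 0, 0], "rot": [0, 0, 0.42], "gripper": 0.045},
  {"linear": [0, 0, 0], "rot": [0, 0, 0.56], "gripper": 0.045},
  {"linear": [0, 0, 0], "rot": [0, 0, 0.7], "gripper": 0.045},
])

```text
time_s: 11.65
tcp_pos: [0.5679, 0.1523, 0.1835]
tool_rot: [0.771, 0.637, -0.0, -0.0]
wrist_force: [-0.4, 0.0, -0.5]
gripper_width: 0.494
gripper_force: 0.0
```

```bash
python3 plan.py .568 .1522 .134 0.9084
python3 - <<'E'
from h import *
f=vision.grab_frame('wrist'); cv2.imwrite('pics/w5.png',cv2.resize(f,(640,480)))
E
```

```text
lin [-0.      0.0001  0.0495] rotz 0.4737
now [0.5679 0.1523 0.1835] yaw 1.3821 j [ 0.13  0.49  1.41 -0.    1.24  0.32] t 11.65 F [-0.4  0.  -0.5]
```

View pics/w5.png

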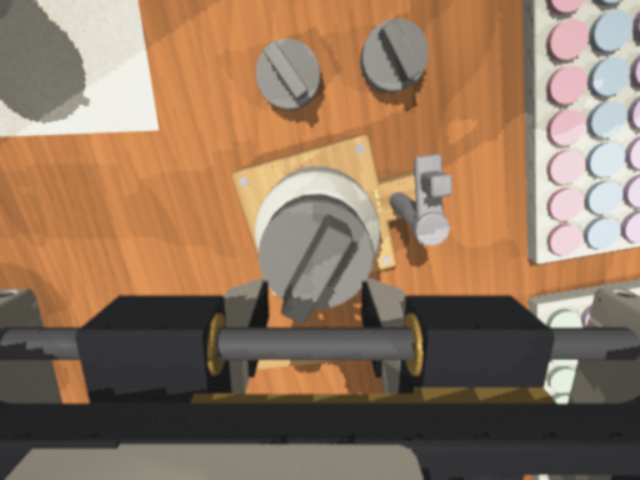

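The cap has turned with the grip: the bar at (322,265) needs about 0.47 rad more clockwise tool turn, which matches the plan. The keeper is still clear.

Emit:
arm_command([
  {"linear": [0, 0, 0], "rot": [0, 0, 0.14], "gripper": 0.045},
  {"linear": [0, 0, 0], "rot": [0, 0, 0.28], "gripper": 0.045},
  {"linear": [0, 0, 0], "rot": [0, 0, 0.42], "gripper": 0.045},
  {"linear": [0, 0, 0], "rot": [0, 0, 0.474], "gripper": 0.045},
  {"linear": [0, 0, 0.015], "rot": [0, 0, 0.474], "gripper": 0.045},
])

```text
time_s: 12.2
tcp_pos: [0.5692, 0.1524, 0.1704]
tool_rot: [0.897, 0.442, 0.002, 0.001]
wrist_force: [0.3, -0.1, -0.2]
gripper_width: 0.493
gripper_force: 0.0
```

Emit:
arm_command([
  {"linear": [0, 0, 0.018], "rot": [0, 0, 0], "gripper": 0.045},
  {"linear": [0, 0, 0.033], "rot": [0, 0, 0], "gripper": 0.045},
  {"linear": [0, 0, 0.034], "rot": [0, 0, 0], "gripper": 0.045},
  {"linear": [0, 0, 0.034], "rot": [0, 0, 0], "gripper": 0.01},
  {"linear": [0, 0, 0.034], "rot": [0, 0, 0], "gripper": 0.01},
])

```text
time_s: 12.7
tcp_pos: [0.5687, 0.1524, 0.1361]
tool_rot: [0.897, 0.442, 0.001, 0.0]
wrist_force: [2.0, 0.7, 0.0]
gripper_width: 0.368
gripper_force: 0.0
```

Emit:
arm_command([
  {"linear": [0, 0, 0], "rot": [0, 0, 0], "gripper": 0.01},
  {"linear": [0, 0, 0], "rot": [0, 0, 0], "gripper": 0.01},
  {"linear": [0, 0, 0], "rot": [0, 0, 0], "gripper": 0.01},
], force=20)

```text
time_s: 13.0
tcp_pos: [0.5685, 0.1523, 0.1359]
tool_rot: [0.897, 0.442, 0.0, 0.0]
wrist_force: [-0.7, 0.5, 2.8]
gripper_width: 0.173
gripper_force: 20.0
```

```bash
python3 plan.py .568 .1522 .134 0.9084
```

```text
lin [-0.0004 -0.0003  0.0019] rotz 0.0065
now [0.5685 0.1523 0.1359] yaw 0.9149 j [ 0.13  0.54  1.47 -0.    1.13  0.79] t 13.0 F [-0.7  0.5  2.8]
```

Emit:
arm_command([
  {"linear": [0, 0, -0.0005], "rot": [0, 0, -0.14], "gripper": 0.01},
  {"linear": [0, 0, -0.001], "rot": [0, 0, -0.28], "gripper": 0.01},
  {"linear": [0, 0, -0.0015], "rot": [0, 0, -0.42], "gripper": 0.01},
  {"linear": [0, 0, -0.002], "rot": [0, 0, -0.56], "gripper": 0.01},
  {"linear": [0, 0, -0.0027], "rot": [0, 0, -0.7], "gripper": 0.01},
])

```text
time_s: 13.5
tcp_pos: [0.5686, 0.152, 0.1386]
tool_rot: [0.689, 0.724, 0.0, 0.001]
wrist_force: [0.6, -0.2, 0.8]
gripper_width: 0.172
gripper_force: 20.0
```

Emit:
arm_command([
  {"linear": [0, 0, -0.0005], "rot": [0, 0, -0.14], "gripper": 0.01},
  {"linear": [0, 0, -0.001], "rot": [0, 0, -0.28], "gripper": 0.01},
  {"linear": [0, 0, -0.0015], "rot": [0, 0, -0.42], "gripper": 0.01},
  {"linear": [0, 0, -0.002], "rot": [0, 0, -0.56], "gripper": 0.01},
  {"linear": [0, 0, -0.0027], "rot": [0, 0, -0.7], "gripper": 0.01},
])

```text
time_s: 14.0
tcp_pos: [0.5687, 0.152, 0.1413]
tool_rot: [0.399, 0.917, 0.0, 0.001]
wrist_force: [0.9, -1.8, 1.1]
gripper_width: 0.172
gripper_force: 20.0
```

Emit:
arm_command([
  {"linear": [0, 0, -0.0005], "rot": [0, 0, -0.14], "gripper": 0.01},
  {"linear": [0, 0, -0.001], "rot": [0, 0, -0.28], "gripper": 0.01},
  {"linear": [0, 0, -0.0015], "rot": [0, 0, -0.42], "gripper": 0.01},
  {"linear": [0, 0, -0.002], "rot": [0, 0, -0.56], "gripper": 0.01},
  {"linear": [0, 0, -0.0027], "rot": [0, 0, -0.7], "gripper": 0.01},
])

```text
time_s: 14.5
tcp_pos: [0.5689, 0.1519, 0.1441]
tool_rot: [0.06, 0.998, -0.0, 0.001]
wrist_force: [0.8, -2.0, 2.0]
gripper_width: 0.174
gripper_force: 20.0
```

Emit:
arm_command([
  {"linear": [0, 0, -0.0005], "rot": [0, 0, -0.14], "gripper": 0.01},
  {"linear": [0, 0, -0.001], "rot": [0, 0, -0.28], "gripper": 0.01},
  {"linear": [0, 0, -0.0015], "rot": [0, 0, -0.42], "gripper": 0.01},
  {"linear": [0, 0, -0.0015], "rot": [0, 0, -0.42], "gripper": 0.01},
])

```text
time_s: 14.9
tcp_pos: [0.5689, 0.1521, 0.1456]
tool_rot: [-0.147, 0.989, -0.0, 0.001]
wrist_force: [-0.5, -0.8, 3.5]
gripper_width: 0.176
gripper_force: 20.0
```

```bash
python3 plan.py .568 .1522 .2 3.4
```

```text
lin [ 0.0008  0.0003 -0.0544] rotz 0.0359
now [0.5689 0.1521 0.1456] yaw -2.8473 j [ 0.13  0.53  1.46 -0.    1.15 -1.73] t 14.9 F [-0.5 -0.8  3.5]
```

Emit:
arm_command([
  {"linear": [0, 0, -0.002], "rot": [0, 0, 0], "gripper": 0.01},
  {"linear": [0, 0, -0.004], "rot": [0, 0, 0], "gripper": 0.01},
  {"linear": [0, 0, -0.006], "rot": [0, 0, 0], "gripper": 0.01},
  {"linear": [0, 0, -0.008], "rot": [0, 0, 0], "gripper": 0.01},
], force=25)

```text
time_s: 15.3
tcp_pos: [0.5679, 0.1523, 0.1528]
tool_rot: [-0.146, 0.989, -0.0, -0.0]
wrist_force: [0.1, 0.3, -1.4]
gripper_width: 0.173
gripper_force: 25.0
```

Emit:
arm_command([
  {"linear": [0, 0, -0.02], "rot": [0, 0, 0], "gripper": 0.01},
  {"linear": [0, 0, -0.04], "rot": [0, 0, 0], "gripper": 0.01},
  {"linear": [0, 0, -0.06], "rot": [0, 0, 0], "gripper": 0.01},
  {"linear": [0, 0, -0.07], "rot": [0, 0, 0], "gripper": 0.01},
  {"linear": [0, 0, -0.07], "rot": [0, 0, 0], "gripper": 0.01},
])

```text
time_s: 15.8
tcp_pos: [0.5688, 0.1524, 0.2242]
tool_rot: [-0.146, 0.989, -0.0, 0.001]
wrist_force: [0.2, -0.4, -2.1]
gripper_width: 0.174
gripper_force: 25.0
```

```bash
python3 plan.py .487 -.180 .22 -2.8473
python3 - <<'E'
from h import *
f=vision.grab_frame('wrist');g=vision.grab_frame('scene'); cv2.imwrite('pics/w6.png',np.hstack([cv2.resize(f,(400,300)),cv2.resize(g[130:280,180:380],(400,300))]))
E
```

```text
lin [ 0.0871 -0.1473  0.0021] rotz -0.0007
lin [ 0.0872 -0.1472  0.0021] rotz -0.0007
now [0.5688 0.1524 0.2242] yaw -2.8487 j [ 0.13  0.46  1.35 -0.    1.33 -1.73] t 15.8 F [ 0.2 -0.4 -2.1]
```

View pics/w6.png

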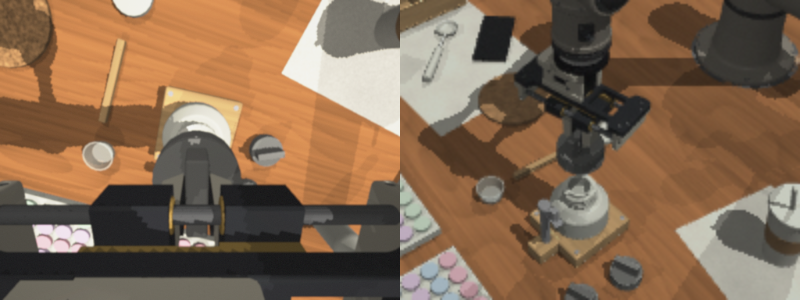

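The wrist and scene views show the cap held level in the fingers above the open jar. The neck is visible at scene-crop (580,190) and the keeper is aside at (545,215). Now to the cork mat.

Emit:
arm_command([
  {"linear": [0.01, -0.017, 0], "rot": [0, 0, 0], "gripper": 0.01},
  {"linear": [0.028, -0.047, 0], "rot": [0, 0, 0], "gripper": 0.01},
  {"linear": [0.047, -0.08, 0], "rot": [0, 0, 0], "gripper": 0.01},
  {"linear": [0.067, -0.114, 0], "rot": [0, 0, 0], "gripper": 0.01},
  {"linear": [0.087, -0.147, 0], "rot": [0, 0, 0], "gripper": 0.01},
])

```text
time_s: 16.4
tcp_pos: [0.5262, -0.0148, 0.2215]
tool_rot: [-0.146, 0.989, 0.0, -0.001]
wrist_force: [-0.9, -0.4, -0.7]
gripper_width: 0.175
gripper_force: 25.0
```

Emit:
arm_command([
  {"linear": [0.02, -0.034, 0], "rot": [0, 0, 0], "gripper": 0.01},
  {"linear": [0.041, -0.069, 0], "rot": [0, 0, 0], "gripper": 0.01},
  {"linear": [0.06, -0.102, 0], "rot": [0, 0, 0], "gripper": 0.01},
  {"linear": [0.077, -0.13, 0.0], "rot": [0, 0, 0], "gripper": 0.01},
  {"linear": [0.087, -0.147, 0.0], "rot": [0, 0, 0], "gripper": 0.01},
])

```text
time_s: 16.9
tcp_pos: [0.4853, -0.1815, 0.2215]
tool_rot: [-0.145, 0.989, 0.0, -0.001]
wrist_force: [0.3, 0.2, -1.4]
gripper_width: 0.171
gripper_force: 25.0
```

Emit:
arm_command([
  {"linear": [0, 0, 0.03], "rot": [0, 0, 0], "gripper": 0.01},
  {"linear": [0, 0, 0.06], "rot": [0, 0, 0], "gripper": 0.01},
  {"linear": [0, 0, 0.09], "rot": [0, 0, 0], "gripper": 0.01},
  {"linear": [0, 0, 0.11], "rot": [0, 0, 0], "gripper": 0.01},
  {"linear": [0, 0, 0.11], "rot": [0, 0, 0], "gripper": 0.01},
])

```text
time_s: 17.4
tcp_pos: [0.4841, -0.1782, 0.1092]
tool_rot: [-0.146, 0.989, 0.002, -0.003]
wrist_force: [-1.0, -0.2, -1.3]
gripper_width: 0.174
gripper_force: 25.0
```

```bash
python3 plan.py .487 -.180 .048 -2.8473
python3 - <<'E'
from h import *
S=cam('scene');f=vision.grab_frame('scene');w=vision.grab_frame('wrist')
cv2.imwrite('pics/w7.png',np.hstack([cv2.resize(w,(400,300)),cv2.resize(f[120:240,160:320],(400,300))]))
E
```

```text
lin [-0.0022 -0.0025  0.0612] rotz -0.0014
now [ 0.4841 -0.1782  0.1092] yaw -2.8487 j [-0.5   0.46  1.7  -0.    0.99 -2.36] t 17.4 F [-1.  -0.2 -1.3]
```

View pics/w7.png

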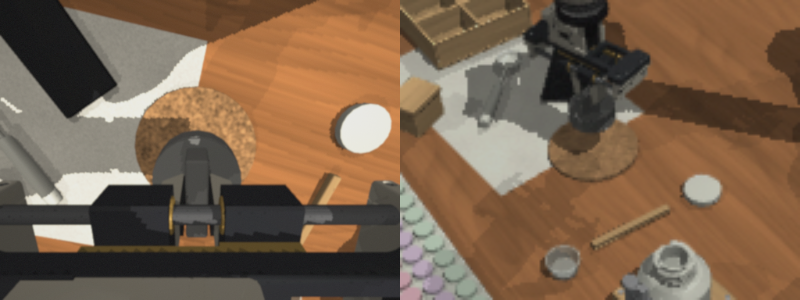

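The cap hangs upright over the cork mat, which is centred at wrist-crop (196,140), well within it. Now I lower it gently. That was my tenth and last picture, so from here I check by force and numbers.

Emit:
arm_command([
  {"linear": [-0.001, -0.001, 0.015], "rot": [0, 0, 0], "gripper": 0.01},
  {"linear": [-0.001, -0.001, 0.03], "rot": [0, 0, 0], "gripper": 0.01},
  {"linear": [-0.001, -0.001, 0.045], "rot": [0, 0, 0], "gripper": 0.01},
  {"linear": [-0.001, -0.001, 0.055], "rot": [0, 0, 0], "gripper": 0.01},
  {"linear": [-0.001, -0.001, 0.055], "rot": [0, 0, 0], "gripper": 0.01},
])

```text
time_s: 18.0
tcp_pos: [0.4877, -0.18, 0.0576]
tool_rot: [-0.146, 0.989, 0.0, -0.0]
wrist_force: [0.3, -0.6, -1.4]
gripper_width: 0.172
gripper_force: 25.0
```

Emit:
arm_command([
  {"linear": [0, 0, 0.001], "rot": [0, 0, 0], "gripper": 0.01},
  {"linear": [0, 0, 0.002], "rot": [0, 0, 0], "gripper": 0.01},
  {"linear": [0, 0, 0.003], "rot": [0, 0, 0], "gripper": 0.01},
  {"linear": [0, 0, 0.003], "rot": [0, 0, 0], "gripper": 0.01},
])

```text
time_s: 18.4
tcp_pos: [0.488, -0.1802, 0.0552]
tool_rot: [-0.146, 0.989, -0.0, 0.0]
wrist_force: [0.9, 0.4, -1.8]
gripper_width: 0.173
gripper_force: 25.0
```

Emit:
arm_command([
  {"linear": [0, 0, 0.0015], "rot": [0, 0, 0], "gripper": 0.01},
  {"linear": [0, 0, 0.003], "rot": [0, 0, 0], "gripper": 0.01},
  {"linear": [0, 0, 0.0045], "rot": [0, 0, 0], "gripper": 0.01},
  {"linear": [0, 0, 0.006], "rot": [0, 0, 0], "gripper": 0.01},
  {"linear": [0, 0, 0.006], "rot": [0, 0, 0], "gripper": 0.01},
])

```text
time_s: 18.9
tcp_pos: [0.4877, -0.1801, 0.0486]
tool_rot: [-0.146, 0.989, 0.0, -0.0]
wrist_force: [-0.7, 0.3, -0.4]
gripper_width: 0.171
gripper_force: 25.0
```

Emit:
arm_command([
  {"linear": [0, 0, 0.001], "rot": [0, 0, 0], "gripper": 0.01},
  {"linear": [0, 0, 0.0015], "rot": [0, 0, 0], "gripper": 0.01},
  {"linear": [0, 0, 0.0015], "rot": [0, 0, 0], "gripper": 0.01},
])

```text
time_s: 19.2
tcp_pos: [0.4878, -0.1801, 0.0473]
tool_rot: [-0.146, 0.989, -0.0, -0.0]
wrist_force: [0.5, 0.2, -1.4]
gripper_width: 0.17
gripper_force: 25.0
```

Emit:
arm_command([
  {"linear": [0, 0, 0.001], "rot": [0, 0, 0], "gripper": 0.01},
  {"linear": [0, 0, 0.001], "rot": [0, 0, 0], "gripper": 0.01},
  {"linear": [0, 0, 0.001], "rot": [0, 0, 0], "gripper": 0.01},
])

```text
time_s: 19.5
tcp_pos: [0.4879, -0.1801, 0.0464]
tool_rot: [-0.146, 0.989, -0.0, -0.0]
wrist_force: [-0.6, -0.5, -1.3]
gripper_width: 0.172
gripper_force: 25.0
```

Emit:
arm_command([
  {"linear": [0, 0, 0.001], "rot": [0, 0, 0], "gripper": 0.01},
  {"linear": [0, 0, 0.001], "rot": [0, 0, 0], "gripper": 0.01},
  {"linear": [0, 0, 0.001], "rot": [0, 0, 0], "gripper": 0.01},
])

```text
time_s: 19.8
tcp_pos: [0.4879, -0.1803, 0.046]
tool_rot: [-0.146, 0.989, -0.0, 0.0]
wrist_force: [-2.4, 0.8, 5.9]
gripper_width: 0.171
gripper_force: 25.0
```

Emit:
arm_command([
  {"linear": [0, 0, 0.0007], "rot": [0, 0, 0], "gripper": 0.01},
  {"linear": [0, 0, 0.0007], "rot": [0, 0, 0], "gripper": 0.01},
  {"linear": [0, 0, 0.0007], "rot": [0, 0, 0], "gripper": 0.01},
])

```text
time_s: 20.1
tcp_pos: [0.4879, -0.1804, 0.0459]
tool_rot: [-0.146, 0.989, -0.0, 0.0]
wrist_force: [-3.0, 0.7, 12.0]
gripper_width: 0.173
gripper_force: 25.0
```

Contact at the expected height. I ease back slightly, open slowly, then rise.

Emit:
arm_command([
  {"linear": [0, 0, -0.0012], "rot": [0, 0, 0], "gripper": 0.01},
  {"linear": [0, 0, -0.0012], "rot": [0, 0, 0], "gripper": 0.02},
  {"linear": [0, 0, -0.0012], "rot": [0, 0, 0], "gripper": 0.03},
  {"linear": [0, 0, -0.0012], "rot": [0, 0, 0], "gripper": 0.045},
  {"linear": [0, 0, -0.0012], "rot": [0, 0, 0], "gripper": 0.045},
])

```text
time_s: 20.6
tcp_pos: [0.4878, -0.1801, 0.0457]
tool_rot: [-0.146, 0.989, 0.0, -0.0]
wrist_force: [0.0, -0.4, -0.2]
gripper_width: 0.429
gripper_force: 0.0
```

Emit:
arm_command([
  {"linear": [0, 0, 0], "rot": [0, 0, 0], "gripper": 0.045},
  {"linear": [0, 0, -0.01], "rot": [0, 0, 0], "gripper": 0.045},
  {"linear": [0, 0, -0.03], "rot": [0, 0, 0], "gripper": 0.045},
  {"linear": [0, 0, -0.06], "rot": [0, 0, 0], "gripper": 0.045},
  {"linear": [0, 0, -0.1], "rot": [0, 0, 0], "gripper": 0.045},
])

```text
time_s: 21.1
tcp_pos: [0.487, -0.1797, 0.1464]
tool_rot: [-0.146, 0.989, 0.001, -0.001]
wrist_force: [0.6, 0.1, 0.5]
gripper_width: 0.486
gripper_force: 0.0
```

Emit:
arm_command([
  {"linear": [0.02, 0, -0.04], "rot": [0, 0, 0], "gripper": 0.045},
  {"linear": [0.05, 0, -0.08], "rot": [0, 0, 0], "gripper": 0.045},
  {"linear": [0.08, 0, -0.1], "rot": [0, 0, 0], "gripper": 0.045},
  {"linear": [0.08, 0, -0.1], "rot": [0, 0, 0], "gripper": 0.045},
  {"linear": [0.08, 0, -0.1], "rot": [0, 0, 0], "gripper": 0.045},
])

```text
time_s: 21.6
tcp_pos: [0.4112, -0.2034, 0.2469]
tool_rot: [-0.145, 0.989, -0.001, 0.001]
wrist_force: [0.2, 0.2, -0.6]
gripper_width: 0.492
gripper_force: 0.0
```

Run:
```python
from h import *
st=robot.state(); print(st['tcp_pos'],st['gripper_width'],np.round(st['wrist_force'],1))
for n in('scene','top'):
    f=vision.grab_frame(n); g=cv2.imread(f'pics/{n}0.png'); C=cam(n); cv2.imwrite(f'pics/{n}9.png',f)
    # dark grey cap blob near the mat
    u,v=map(int,proj(C,[.488,-.18,.037])); h=cv2.cvtColor(f,cv2.COLOR_BGR2HSV); m=np.zeros(f.shape[:2],np.uint8)
    r=28; m[v-r:v+r,u-r:u+r]=((h[...,1]<50)&(h[...,2]<140))[v-r:v+r,u-r:u+r]*255
    m=cv2.morphologyEx(m,cv2.MORPH_OPEN,np.ones((3,3)))
    k=max(cv2.findContours(m,0,2)[0],key=cv2.contourArea); (x,y),rad=cv2.minEnclosingCircle(k)
    print(n,'cap px',x,y,rad,cv2.boundingRect(k),'expected top-plate px',proj(C,[.488,-.18,.0365]),'at z .0365:',onz(C,(x,y),.0365))
    # bystander change by correlation at their first pixels
    P=dict(top=dict(tub=(255,142),tublid=(256,228),marker=(257,184),phone=(381,221),spoon=(395,180),box=(400,128),cup=(112,258),glue=(103,140)),
      scene=dict(tub=(225,225),tublid=(281,196),marker=(252,211),phone=(227,149),spoon=(200,155),box=(165,161),cup=(377,243),glue=(303,318)))[n]
    for q,(x,y) in P.items():
        t=g[y-14:y+14,x-14:x+14]; s=f[y-20:y+20,x-20:x+20]; rr=cv2.matchTemplate(s,t,5); _,mx,_,l=cv2.minMaxLoc(rr); print(q,round(mx,2),(l[0]-6,l[1]-6),end='; ')
    print()
```

```text
[ 0.41120233 -0.20341418  0.24689843] 0.4924645320343644 [ 0.2  0.2 -0.6]
scene cap px 222.0 151.0 16.155593872070312 (207, 145, 31, 19) expected top-plate px [235.70861763 173.14335436] at z .0365: [ 0.45931739 -0.33268313  0.0365    ]
tub 0.95 (0, 0); tublid 1.0 (0, 0); marker 0.55 (2, -1); phone 0.9 (0, 0); spoon 0.43 (-1, 2); box 1.0 (0, 0); cup 1.0 (0, 0); glue 1.0 (0, 0); 
top cap px 318.48779296875 198.13414001464844 12.898856163024902 (306, 186, 26, 25) expected top-plate px [317.7014456 197.9979948] at z .0365: [ 0.48755772 -0.18227411  0.0365    ]
tub 0.97 (0, 0); tublid 1.0 (0, 0); marker 0.96 (0, 0); phone 0.46 (6, -6); spoon 0.78 (-4, -4); box 1.0 (0, 0); cup 1.0 (0, 0); glue 1.0 (0, 0);
```

The top view puts the cap at (0.488, -0.182), central on the mat. Each bystander matches its starting place in at least one view, except the spoon. Its low scores are probably the arm's shadow and occlusion, and the arm never went near it.

```bash
python3 -c "
from station import job
print(job.hand_in())"
```

```text
the job is handed in; nothing more can be done
None
```

I swung the keeper clear, unscrewed the cap, set it upright near the centre of the cork mat and let go, then handed the job in at about 22 s; no verdict came back, and the spoon's position was the one thing my final image check couldn't confirm.

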